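Test the shower toilet from its remote

ROBOT

A 6-joint arm with a two-finger parallel gripper is mounted at the origin on the work surface. World frame = base frame: x ahead of the robot, y to its left, z up, the work surface at z = 0. Lengths are in m, angles in degrees, forces in N, time in s.
With the tool pointing down it reaches from about 0.375 to 0.9 m from the base axis. Payload 3.1 kg.
Tool frame: the origin (TCP) lies at the very end of the fingers, on their centre line; the grasp point (between the pads) lies 19 mm behind it (bot.grip_point_offset is the distance from the TCP to the grasp point, in m); z points along the fingers, x is the direction in which the jaws open and shut, and the axes are right-handed (so a half turn about z gives the same grasp; the last joint's range is limited). The gripper opens to 87 mm and grips with 3 to 60 N. Pads are 19 mm wide; open, the fingers measure 117 mm over their backs; the gripper's body (75 mm by 190 mm) begins 51 mm behind the grasp point.
Start: joints at [-86.889, 30.224, 82.088, -0, 67.689, -10.227], TCP at [0.144, -0.608, 0.185] pointing down, gripper open.
Joint ranges: [-176.69, 176.69], [-43.24, 126.21], [12.49, 139.97], [-82, 262], [0, 151.66], [-163.58, 163.58]. Speed limits (degrees/s): [159.86, 159.86, 180, 180, 180, 180].

INTERFACE

Orientations are given as a 3x3 rotation matrix whose columns are the frame's x, y, z axes.
In Python, from rig import bot, capture, recognise, place_of gives the robot as it stands.
- The arm moves only by the tool send_rows, never from a script. Its argument "motion" is a list of rows, each a list of 2 entries, a list of its own where there are three numbers: the shift along the tool's x, y, z in mm, then the turn about the tool's z in rad. A call has exactly 5 rows; each row shifts and turns the pose as measured when the row begins, along the tool's axes as they then stand; what a row does not reach is not made up. A row lasts 1/12 s, in which the tool goes at most 41.7 mm and 7.16 degrees, less where a joint would pass 70% of its speed; a pose out of reach is approached as far as the arm can. A call with a gripper value outside its range is refused whole. "gripper" is the closure, from 0 (fully open) to 1 (shut), set as the call begins (left out, the last holds). The fingers move at their own pace and stop on an object; the grip force is fixed at half the most. Time passes only in rows, so rows that do not move let the fingers close, or fill a call up. It gives the time, the measured TCP pose, the force and the opening at its end, in the units of the state.
- bot.read_state(): the state, without advancing time (a new reading comes with each control period).
- capture(name): name is "side" or "top"; returns a dict with "image" (480x640x3 uint8, blue, green, red), "fx", "fy", "cx", "cy" (pixels), "dist_coeffs" ([k1, k2, p1, p2, k3] as OpenCV has them; the pictures are not rectified), "rvec" (rotation vector, rad) and "tvec" (3), from world to camera coordinates, as OpenCV has them. Camera axes: x right, y down, z forward; pixel columns grow to the right and rows downward; lengths in m; the calibration is good to about 2 mm. A picture is of the moment at which its call begins. There is no depth.
- bot.hand_in(): hands the job in, once; it reports no verdict.
Trained networks look in the newest picture that a camera, given by its name, has taken for a name from the list of things; names that differ only in an ending like _2 or _b are one class to them, and where a whole thing is asked for, a point or a joint stands for the part that bears it (a point fixed in the world has none). Each returns a list of dicts, best first, with "p" (0 to 1); they miss things now and then, are a little off and sometimes report something else, mostly with a low value. They report only what shows in the picture. A call takes as long as a camera call. They do not tell look-alikes from the thing itself.
- recognise(camera, target): "xy" ([column, row] in pixels, amid what is visible of it).
- place_of(camera, target): "xy" ([column, row] in pixels: a listed point, or the origin of a listed thing).
The state is a dict: "time_s": time; "joint_positions": joint angles; "qvel": joint speeds; "tau": joint torques, N m; "position": TCP position; "tcp_rot": TCP orientation; "force": force on the tool from outside, world axes, zero at the start; "moment": the same for the moment, N m; "opening": opening from 0.0 (shut) to 1.0 (fully open).
Only numpy, scipy, OpenCV 4.12 (cv2) and the standard library are available. Lean on these libraries where they do the work, as an engineer would, in place of code of your own. Each camera call takes 0.05 s, during which the arm holds its last target.

TASK

Test the shower toilet from the remote control lying on the beech shelf above the cistern: with a fingertip lightly press the large round wash key near one end fully down and let it come back up, then the oval wash key in the middle likewise, and finally the long stop bar near the other end, and come away clear. Press one key at a time and neither of the two tiny keys, and leave the remote and the other things on the shelf where they are, without picking anything up.

Things in the scene. Friction and masses are not known exactly. Their poses are not given: they have to be found in the camera images.
- remote: White plastic remote control lying loose, flat and face up on the shelf, about 0.35 kg; 95 (its x) x 230 (its y) x 22 mm thick without the keys. Origin: centre of its underside, z up. Five grey keys stand 6 mm proud of its face; a black display window 22 x 62 mm lies flush in the face at (+30, +62) mm. In its own frame, mm: large round key centre at (-16, +77), oval key at (-17, +10), stop bar at (-16, -68), the two tiny keys at (+32, -50) and (+32, -83).
- round_key_top (a point): Centre of the top of the large round key (wash), 34 mm across, the biggest round key, near one end of the remote; 28 mm above the remote's underside while up. z points up; the point moves with the key.
- oval_key_top (a point): Centre of the top of the oval key (second wash key), 44 mm along the remote's x by 20 mm along its y, in the middle of the row; 28 mm above the remote's underside while up.
- stop_bar_top (a point): Centre of the top of the long straight stop bar, 60 mm along the remote's y by 18 mm along its x, with a small square mark, near the other end of the remote; 28 mm above the remote's underside while up.
- round_key (a joint): Travel of the large round key: 0 up, 0.004 m fully down, straight into the remote. Each key springs back by itself; it takes about 0.7 N to start and 5 N at the bottom, where it meets a hard stop (20 N would be far too hard a press) with the key still 2 mm proud of the face.
- oval_key (a joint): Travel of the oval key: 0 up, 0.004 m fully down, spring as the round key.
- stop_bar (a joint): Travel of the stop bar: 0 up, 0.004 m fully down, spring as the round key.
- plus_key (a joint): Travel of one tiny round key, 12 mm across, not to be pressed: 0 up, 0.004 m down, same spring.
- minus_key (a joint): Travel of the other tiny round key, 12 mm across, not to be pressed: 0 up, 0.004 m down, same spring.
- shelf: Fixed beech shelf over the cistern, board 300 (x) x 1140 (y) x 20 mm on two end boards. Origin on the work surface below its centre; its upper face lies 140 mm above the origin.
- hamper: Loose round white plastic hamper with a grey snap-latched lid, 170 mm across, 168 mm tall; stands at one end of the shelf. Origin: centre of its underside.
- jar: Loose glass jar with a wire clamp lid, 92 mm across the clamp, 124 mm tall; stands at the other end of the shelf. Origin: centre of its underside.
- dish: Loose open stainless steel dish, 110 mm across, 32 mm tall; stands beside the remote. Origin: centre of its underside.
- funnel: Loose grey hard silicone funnel standing mouth down, spout up, 104 mm across, 105 mm tall; stands beside the remote, on the other side than the dish. Origin: centre of its mouth.
Not all that is in view belongs to the job. There is more than one size of the remote; the one meant has the size given above.

How it is judged (in metres and radians):
On the way, in this order (a step that is already met when the one before it is completed fails the run):
1. the large round key is pressed down, the oval key and stop bar up (value of joint round_key above 0.0024 m and value of joint each of oval_key, stop_bar below 0.001 m), for 0.02 s.
2. the round key is back up and the fingers are off the remote (value of joint round_key below 0.001 m and contact force between the fingers and remote below 0.1 N), for 0.05 s.
3. the oval key is pressed down, the round key and stop bar up (value of joint oval_key above 0.0024 m and value of joint each of round_key, stop_bar below 0.001 m), for 0.02 s.
4. the oval key is back up and the fingers are off the remote (value of joint oval_key below 0.001 m and contact force between the fingers and remote below 0.1 N), for 0.05 s.
5. the stop bar is pressed down, the other two up (value of joint stop_bar above 0.0024 m and value of joint each of round_key, oval_key below 0.001 m), for 0.02 s.
At the end, for the whole second after the job is handed in: Round key, oval key, stop bar each pressed at least 2.4 of 4 mm, in that order, each let up before the next; at the end all keys up (within 1 mm), the remote flat, at rest and within 15 mm of its start, and hamper, jar, dish and funnel within 15 mm of theirs (value of joint each of round_key, oval_key, stop_bar, minus_key, plus_key below 0.001 m and distance of each of remote, hamper, jar, dish, funnel from where it was at the start of the episode below 0.015 m and angle between remote's own z axis and vertical below 0.05 rad and linear speed of remote below 0.01 m/s); the robot touches nothing.
It fails at once if a key is pressed hard: more than 20 N on the remote (contact force between any of the fingers, the arm and remote above 20 N).
It fails at once if one of the tiny keys is pressed (beyond 2 mm) (value of joint any of minus_key, plus_key above 0.002 m).
It fails at once if two of the three big keys are down (beyond 2 mm) at once (value of joint each of round_key, oval_key above 0.002 m or value of joint each of round_key, stop_bar above 0.002 m or value of joint each of oval_key, stop_bar above 0.002 m).
It fails at once if the remote is shoved, picked up or tipped (moved over 15 mm or tilted over 0.15 rad) (distance of remote from where it was at the start of the episode above 0.015 m or angle between remote's own z axis and vertical above 0.15 rad).
It fails at once if hamper, jar, dish or funnel is moved over 15 mm or tipped (distance of any of hamper, jar, dish, funnel from where it was at the start of the episode above 0.015 m or angle between any of hamper, jar, dish, funnel's own z axis and vertical above 0.25 rad).
It also fails if it takes over 48 s, if anything falls off the work surface, if the arm or the gripper's body presses on something with over 40 N, if the wrist force passes 120 N, or if a joint passes its speed limit or range.

## Working session

There is one attempt and no reset: what is moved stays moved. The work goes in short steps, Python scripts to look and compute and a tool call to move; the robot and the scene stay as the last step left them, time stands still between calls to the robot, and variables do not carry over. Pictures are saved under pics/ and viewed, and the job is handed in when it is done.

Besides the shell and the picture viewer there is one more tool, called as name(argument=value, ...) on one line, values as JSON. send_rows: Moves the arm, as the interface text tells. Its arguments: {"type":"object","properties":{"motion":{"type":"array","items":{"type":"array"}},"gripper":{"type":"number"}},"required":["motion"]}

```bash
mkdir -p pics; ls; cat > h.py <<'E'
from rig import bot, capture, recognise, place_of
import numpy as np, cv2
def ray(c,uv):
    K=np.array([[c["fx"],0,c["cx"]],[0,c["fy"],c["cy"]],[0,0,1.]])
    n=cv2.undistortPoints(np.array([[uv]],float),K,np.array(c["dist_coeffs"],float))[0,0]
    R=cv2.Rodrigues(np.array(c["rvec"],float))[0];t=np.array(c["tvec"],float).ravel()
    return -R.T@t, R.T@np.array([n[0],n[1],1.])
def atz(c,uv,z):
    o,d=ray(c,uv);return o+d*(z-o[2])/d[2]
def proj(c,P):
    K=np.array([[c["fx"],0,c["cx"]],[0,c["fy"],c["cy"]],[0,0,1.]])
    return cv2.projectPoints(np.array(P,float).reshape(-1,1,3),np.array(c["rvec"],float),np.array(c["tvec"],float),K,np.array(c["dist_coeffs"],float))[0].reshape(-1,2)
def tri(c1,u1,c2,u2):
    o1,d1=ray(c1,u1);o2,d2=ray(c2,u2);d1/=np.linalg.norm(d1);d2/=np.linalg.norm(d2)
    s=np.linalg.lstsq(np.c_[d1,-d2],o2-o1,rcond=None)[0]
    a=o1+s[0]*d1;b=o2+s[1]*d2
    return (a+b)/2,np.linalg.norm(a-b)
E
python3 - <<'E'
from h import *
s=bot.read_state();print(s)
for n in("side","top"):
    c=capture(n);cv2.imwrite(f"pics/{n}0.png",c["image"])
    print(n,ray(c,(320,240)))
    for t in("remote","round_key_top","oval_key_top","stop_bar_top","hamper","jar","dish","funnel"):
        print(t,[(np.round(r["xy"],1),round(r["p"],2)) for r in place_of(n,t)][:4])
E
```

```text
pics
{'time_s': 0.0, 'joint_positions': array([-8.68876812e+01,  3.02769274e+01,  8.21561924e+01, -8.36634182e-05,
        6.76895272e+01, -1.02279858e+01]), 'qvel': array([ 0.04777422, -0.01381181,  0.06199915, -0.09088945,  0.02231793,
        0.00602705]), 'tau': array([-2.70339951e-04, -4.40040135e+01, -1.76594836e+01,  6.33455906e-02,
        5.82415215e-02, -1.62336551e-04]), 'position': array([ 0.14418514, -0.60730897,  0.18439466]), 'tcp_rot': array([[ 2.30734678e-01, -9.73016698e-01, -1.17569136e-04],
       [-9.73014424e-01, -2.30734397e-01,  2.13736139e-03],
       [-2.10681557e-03, -3.78766928e-04, -9.99997709e-01]]), 'force': array([-0.15909633,  0.32620932, -1.10688446]), 'moment': array([ 0.02800376, -0.01300532,  0.02382607]), 'opening': 1.0007910765901369}
side (array([0.1932564 , 1.06196983, 1.36924326]), array([ 0.1552414 , -0.6368722 , -0.75525682]))
remote [(array([385.6, 231. ]), 0.78), (array([294.9, 201.2]), 0.66)]
round_key_top [(array([312.8, 119.3]), 0.71), (array([304.9, 216.8]), 0.64), (array([369.1, 229.1]), 0.42)]
oval_key_top [(array([384.4, 224.8]), 0
[... 185 characters left out ...]
, 0.62)]
funnel [(array([310.6, 158.8]), 0.83)]
top (array([3.38159450e-01, 1.56087624e-03, 1.79087062e+00]), array([ 0.06065393,  0.01563558, -0.99815753]))
remote [(array([366.3, 204.9]), 0.92), (array([384.5, 289. ]), 0.69), (array([452.9, 299.8]), 0.6)]
round_key_top [(array([339.2, 216. ]), 0.68), (array([370.4, 276.9]), 0.5), (array([466.8, 299.7]), 0.47)]
oval_key_top [(array([455.8, 301.3]), 0.49), (array([363.8, 209.8]), 0.43), (array([383.9, 291.3]), 0.42)]
stop_bar_top [(array([389.5, 203.2]), 0.58), (array([434.6, 300. ]), 0.38)]
hamper [(array([501.1, 195.3]), 0.76)]
jar [(array([192.3, 203.9]), 0.73), (array([339.5, 217.8]), 0.41)]
dish []
funnel [(array([434.2, 201.9]), 0.92)]
```

View pics/side0.png

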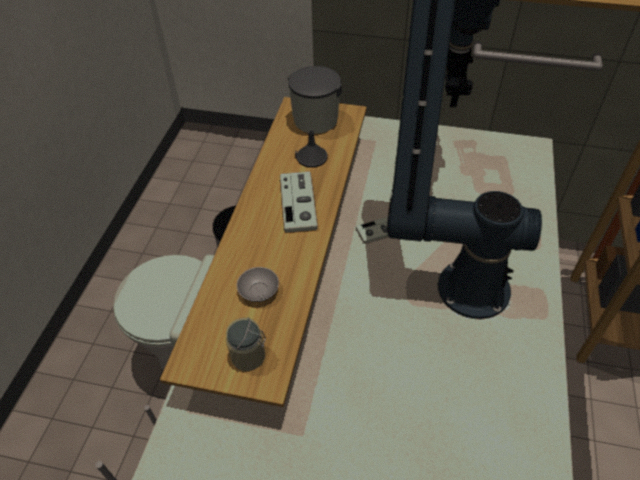

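View pics/top0.png

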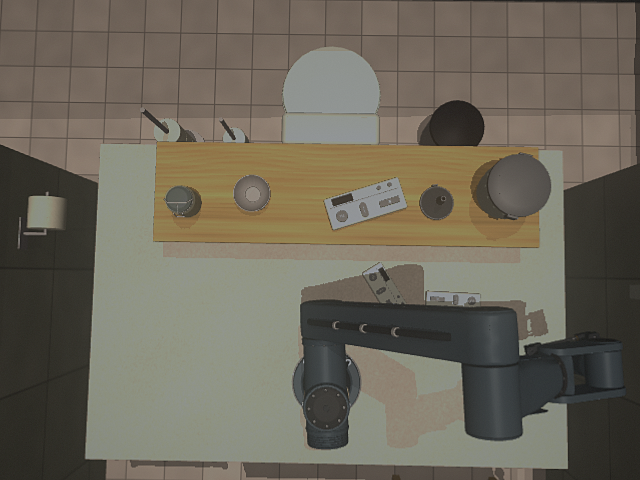

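```bash
python3 - <<'E'
import cv2
a=cv2.imread("pics/top0.png")[170:320,300:500];cv2.imwrite("pics/topz.png",cv2.resize(a,None,fx=4,fy=4,interpolation=2))
a=cv2.imread("pics/side0.png")[150:260,230:430];cv2.imwrite("pics/sidez.png",cv2.resize(a,None,fx=4,fy=4,interpolation=2))
E
```

```text
(no output)
```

View pics/topz.png

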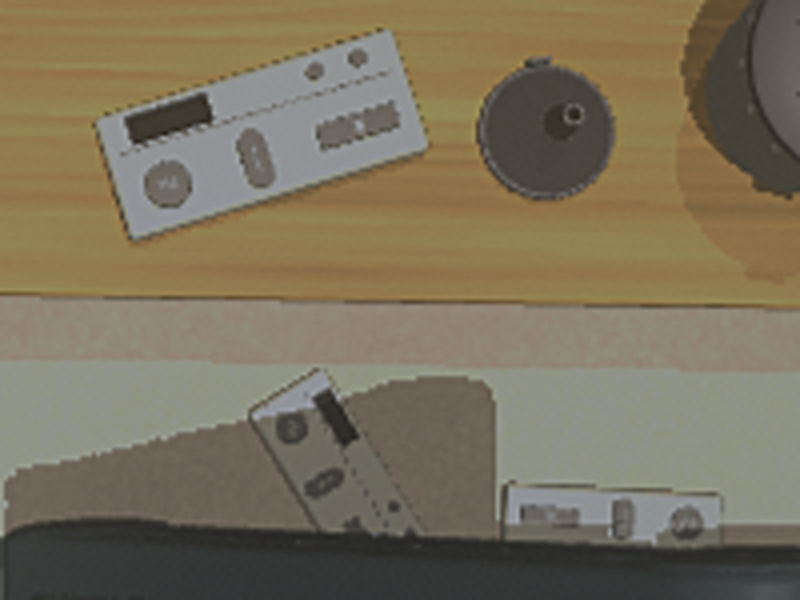

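View pics/sidez.png

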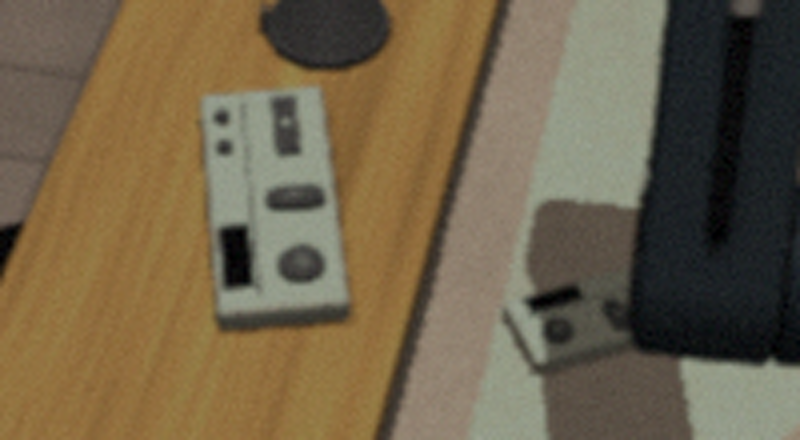

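The picture holds three remotes: shelf (top 366,205), table (384,289) and table (453,300). The enlarged crops show that the shelf one is the one meant. It has the large white body, a window and tiny keys, and lies on the beech; the other two are smaller and on the work surface. Next I fit its pose from both views.

```bash
cat > fit.py <<'E'
from h import *
from scipy.optimize import least_squares
z=lambda p,o:((np.array(p)+.5)/4-.5)+np.array(o)
P=np.array([[47.5,115,22],[47.5,-115,22],[-47.5,-115,22],[-47.5,115,22],[-16,77,28],[-17,10,28],[-16,-68,28],[32,-50,28],[32,-83,28]])/1000
T=z([(97,120),(390,30),(428,148),(133,240),(168,184),(257,158),(358,126),(314,71),(357,58)],(300,170))
S=z([(217,315),(203,97),(320,87),(349,305),(301,263),(296,197),(286,125),(225,147),(221,117)],(230,150))
ct,cs=capture("top"),capture("side")
def W(p):
    c,s=np.cos(p[3]),np.sin(p[3]);return P@np.array([[c,-s,0],[s,c,0],[0,0,1]]).T+p[:3]
def f(p,m=3):
    r=[]
    if m&1:r.append((proj(ct,W(p))-T).ravel())
    if m&2:r.append((proj(cs,W(p))-S).ravel())
    return np.concatenate(r)
E
python3 - <<'E'
from fit import *
np.set_printoptions(suppress=True,precision=4)
for i in range(9):
    print(i,*tri(ct,T[i],cs,S[i]))
for m in (1,2,3):
  r=least_squares(f,[.5,0,.14,1.8],args=(m,),loss='soft_l1')
  print(m,r.x,np.degrees(r.x[3]),np.abs(r.fun).max(),np.sqrt((r.fun**2).mean()));
  print(W(r.x)[4:])
g=lambda p:f([p[0],p[1],.14,p[2]]);r=least_squares(g,[.5,0,1.8],loss='soft_l1');print(r.x,W([r.x[0],r.x[1],.14,r.x[2]])[4:7]); print(r.fun.reshape(2,9,2).round(1))
for t,u in (("funnel",(434.2,201.9)),("jar",(192.3,203.9)),("hamper",(501.1,195.3)),):print(t,atz(ct,u,.14))
print(atz(cs,(259,289),.14))
E
```

```text
0 [0.5542 0.0175 0.1566] 0.004206864120584047
1 [ 0.6227 -0.1964  0.16  ] 0.006177480956284686
2 [ 0.5363 -0.2246  0.1605] 0.005431755381679966
3 [ 0.4656 -0.0104  0.1566] 0.005823013422730469
4 [ 0.5061 -0.0352  0.1658] 0.005798239422895465
5 [ 0.5258 -0.0998  0.1653] 0.006680029950349571
6 [ 0.5508 -0.1729  0.1654] 0.005919699427135095
7 [ 0.5904 -0.1406  0.1654] 0.006587146091857417
8 [ 0.6011 -0.1718  0.1655] 0.005365087083488126
1 [ 0.5516 -0.105   0.1079  0.3171] 18.166227947671434 0.5131702590512077 0.24751089799413467
[[ 0.5123 -0.0369  0.1359]
 [ 0.5323 -0.1008  0.1359]
 [ 0.5576 -0.1746  0.1359]
 [ 0.5975 -0.1426  0.1359]
 [ 0.6078 -0.1739  0.1359]]
2 [ 0.5453 -0.1147  0.1256  0.3136] 17.966648386837978 0.6455702747288115 0.24346261921673007
[[ 0.5063 -0.0464  0.1536]
 [ 0.526  -0.1105  0.1536]
 [ 0.5511 -0.1844  0.1536]
 [ 0.5912 -0.1524  0.1536]
 [ 0.6013 -0.1838  0.1536]]
3 [ 0.5449 -0.1035  0.1367  0.3181] 18.228473974767457 1.89456328593252 0.8015094944685975
[[ 0.5056 -0.0354  0.1647]
 [ 0.5256 -0.0993  0.1647]
 [ 0.551  -0.1731  0.1647]
 [ 0.5909 -0.141   0.1647]
 [ 0.6013 -0.1723  0.1647]]
[ 0.5442 -0.1022  0.3181] [[ 0.505  -0.0341  0.168 ]
 [ 0.525  -0.098   0.168 ]
 [ 0.5503 -0.1718  0.168 ]]
[[[-1.4  0.7]
  [ 0.3  0. ]
  [ 0.8  1.3]
  [-0.7  1.7]
  [-0.2  1.3]
  [-0.4  1.3]
  [-0.1  1.1]
  [-0.1  1. ]
  [-0.   0.9]]

 [[-1.  -0.2]
  [-1.9 -0.8]
  [-0.4 -0.8]
  [-0.4 -0.6]
  [-0.7 -0.3]
  [-1.  -0.3]
  [-0.9 -0.4]
  [-1.2 -0.5]
  [-0.8 -0.5]]]
funnel [ 0.5569 -0.3083  0.14  ]
jar [0.5396 0.4084 0.14  ]
hamper [ 0.5796 -0.5054  0.14  ]
[0.5663 0.2239 0.14  ]
```

send_rows(motion=[[[0, 0, -40], -0.084], [[0, 0, -40], 0], [[0, 0, -40], 0], [[0, 0, -40], 0], [[0, 0, -20], 0]], gripper=1)

```text
time_s: 1.42
position: [0.1438, -0.6036, 0.3634]
tcp_rot: [[0.315, -0.949, -0.001], [-0.949, -0.315, 0.022], [-0.021, -0.006, -1.0]]
force: [0.1, -0.1, 0.4]
opening: 0.704
```

send_rows(motion=[[[-25, -31, 0], 0], [[-25, -31, 0], 0], [[-25, -31, 0], 0], [[-25, -31, 0], 0], [[-25, -31, 0], 0]])

```text
time_s: 1.83
position: [0.2506, -0.4432, 0.3724]
tcp_rot: [[0.303, -0.953, 0.0], [-0.953, -0.303, -0.002], [0.002, 0.001, -1.0]]
force: [0.7, -0.3, -0.2]
opening: 0.325
```

send_rows(motion=[[[-25, -31, 0], 0], [[-25, -31, 0], 0], [[-25, -31, 0], 0], [[-25, -31, 0], 0], [[-25, -31, 0], 0]])

```text
time_s: 2.25
position: [0.3635, -0.2682, 0.3731]
tcp_rot: [[0.3, -0.954, 0.003], [-0.954, -0.3, -0.005], [0.005, -0.001, -1.0]]
force: [1.8, -0.3, 0.6]
opening: 0.017
```

send_rows(motion=[[[-25, -31, 0], 0], [[-25, -31, 10], 0], [[-25, -31, 20], 0], [[-25, -31, 20], 0], [[-25, -31, 20], 0]])

```text
time_s: 2.67
position: [0.4739, -0.1057, 0.3125]
tcp_rot: [[0.3, -0.954, 0.017], [-0.954, -0.3, -0.015], [0.019, -0.012, -1.0]]
force: [0.6, -0.0, -0.4]
opening: 0.01
```

send_rows(motion=[[[-25, -28, 20], -0.02], [[0, 0, 0], 0], [[0, 0, 0], 0], [[0, 0, 0], 0], [[0, 0, 0], 0]])

```text
time_s: 3.08
position: [0.4929, -0.0667, 0.2896]
tcp_rot: [[0.33, -0.944, 0.013], [-0.944, -0.33, -0.01], [0.014, -0.008, -1.0]]
force: [0.3, -0.7, -0.5]
opening: 0.008
```

```bash
cat > look.py <<'E'
from h import *
import sys
n=sys.argv[1];s=bot.read_state();p=s["position"];print(s["time_s"],p.round(4),s["tcp_rot"].round(3).tolist(),s["force"].round(2),s["opening"])
for k in("side","top"):
    c=capture(k);u=proj(c,p)[0];print(k,u.round(1))
    a=c["image"];x0=int(np.clip(u[0]-90,0,460));y0=int(np.clip(u[1]-60,0,345))
    b=cv2.resize(a[y0:y0+135,x0:x0+180],None,fx=4.4,fy=4.4,interpolation=cv2.INTER_CUBIC)
    print("crop",x0,y0);cv2.imwrite(f"pics/{n}_{k}.png",b);cv2.imwrite(f"pics/{n}_{k}_full.png",a)
E
python3 look.py a
```

```text
3.0833 [ 0.4929 -0.0667  0.2896] [[0.33, -0.944, 0.013], [-0.944, -0.33, -0.01], [0.014, -0.008, -1.0]] [ 0.35 -0.69 -0.46] 0.008242446623054829
side [309.5 176.6]
crop 219 116
top [354.6 217. ]
crop 264 156
```

View pics/a_side.png

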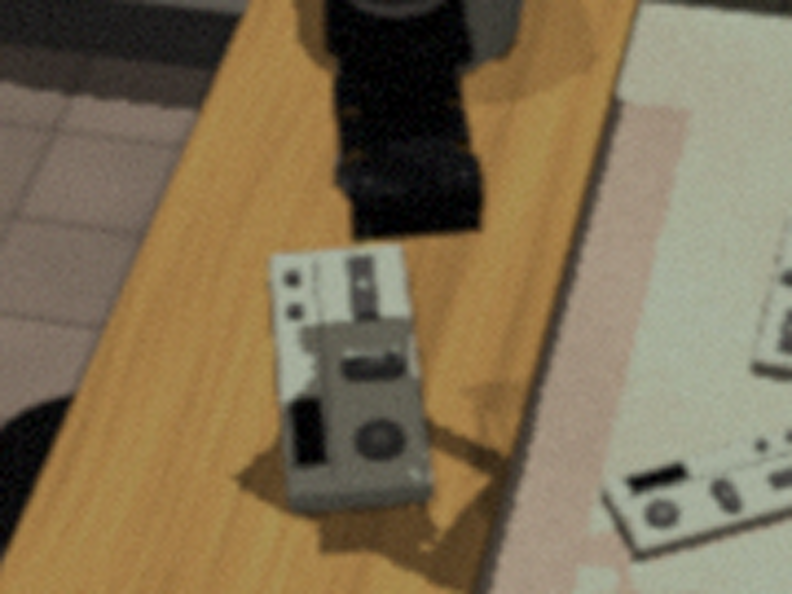

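View pics/a_top.png

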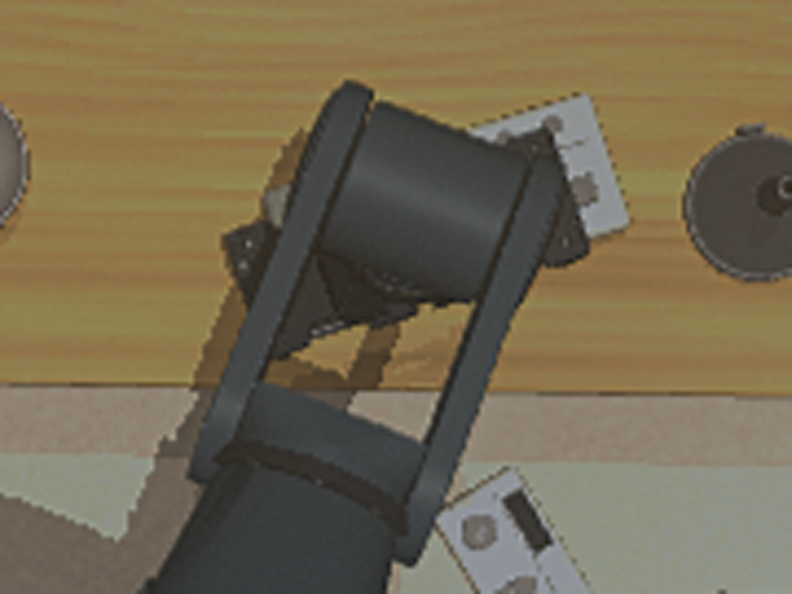

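```bash
python3 - <<'E'
import cv2,numpy as np
a=cv2.imread("pics/a_side_full.png")[60:190,240:400]
a=(255*(a/255.)**.45).astype('uint8')
cv2.imwrite("pics/a_side_b.png",cv2.resize(a,None,fx=4.6,fy=4.6,interpolation=2))
E
```

```text
(no output)
```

View pics/a_side_b.png

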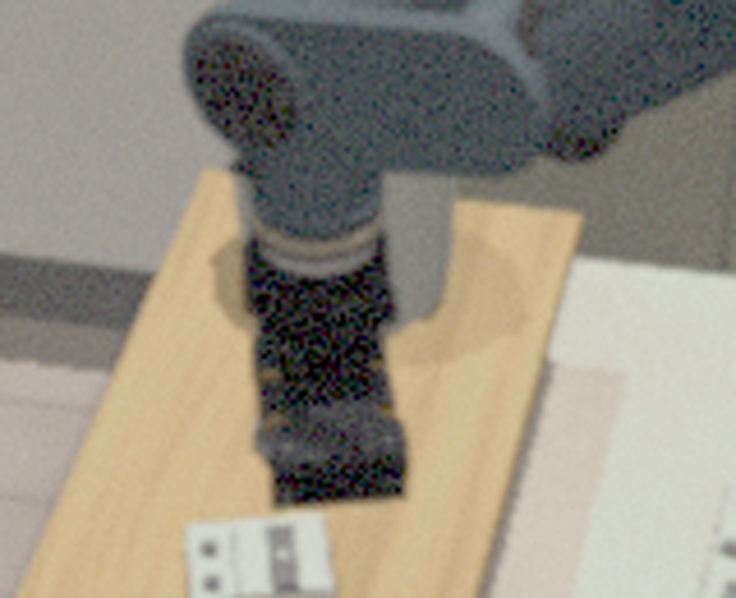

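```bash
python3 - <<'E'
from h import *
s=bot.read_state();R=s["tcp_rot"];p=s["position"];c=capture("side")
for l in ([0,0,0],[-.095,.0375,-.07],[-.095,-.0375,-.07],[.095,.0375,-.07],[.095,-.0375,-.07],[-.015,.0095,0],[-.015,-.0095,0],[.015,.0095,0],[.015,-.0095,0]):
    u=proj(c,p+R@np.array(l))[0]; print(l,u.round(1),((u-[240,60])*4.6).round())
E
```

```text
[0, 0, 0] [309.5 176.4] [320. 535.]
[-0.095, 0.0375, -0.07] [327.5 180.7] [403. 555.]
[-0.095, -0.0375, -0.07] [298.1 183.3] [267. 567.]
[0.095, 0.0375, -0.07] [318.8 132.9] [362. 335.]
[0.095, -0.0375, -0.07] [291.6 135.1] [237. 345.]
[-0.015, 0.0095, 0] [313.5 179.9] [338. 551.]
[-0.015, -0.0095, 0] [306.6 180.5] [306. 554.]
[0.015, 0.0095, 0] [312.3 172.3] [333. 517.]
[0.015, -0.0095, 0] [305.5 172.9] [301. 519.]
```

```bash
python3 - <<'E'
from h import *
c=capture("side")
p=np.array([.1442,-.6073,.1844]);R=np.array([[.2307,-.973,0],[-.973,-.2307,.002],[-.002,0,-1]])
for l in ([0,0,0],[.0435,0,0],[-.0435,0,0],[0.0585,0,0],[-.0585,0,0],[.095,0,-.07],[-.095,0,-.07]): print(l,proj(c,p+R@np.array(l))[0].round(1))
a=cv2.imread("pics/side0.png")[0:130,400:560]
a=(255*(a/255.)**.45).astype('uint8')
cv2.imwrite("pics/s0_b.png",cv2.resize(a,None,fx=4.6,fy=4.6,interpolation=2))
E
```

```text
[0, 0, 0] [447.3 106.3]
[0.0435, 0, 0] [445.3  98.6]
[-0.0435, 0, 0] [449.4 114.1]
[0.0585, 0, 0] [444.6  96. ]
[-0.0585, 0, 0] [450.1 116.9]
[0.095, 0, -0.07] [445.9  72.3]
[-0.095, 0, -0.07] [455.3 106. ]
```

View pics/s0_b.png

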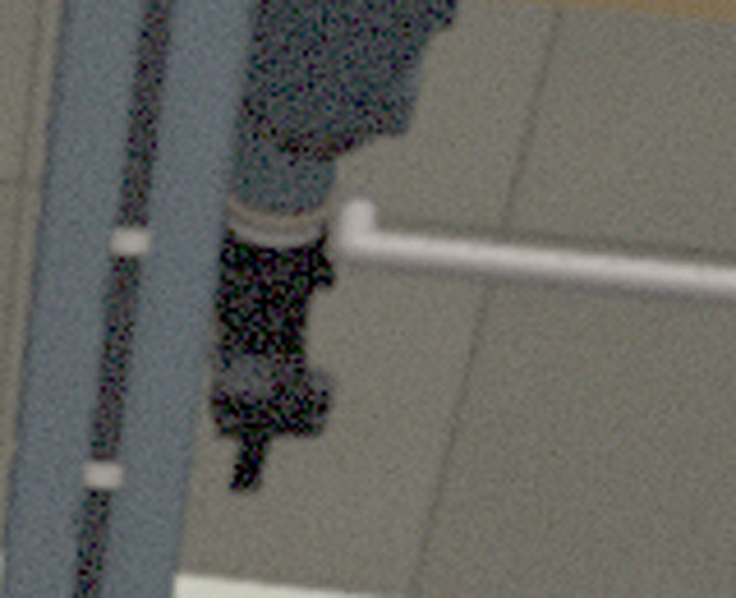

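```bash
python3 - <<'E'
from h import *
cs=capture("side");ct=capture("top")
print(proj(cs,[[0,0,0],[0.5,0,0],[.39,.57,.14],[.69,.57,.14],[.39,-.57,.14],[.69,-.57,.14]]).round(1).tolist())
print(proj(ct,[[0,0,0],[.39,.57,.14],[.69,.57,.14],[.39,-.57,.14],[.69,-.57,.14]]).round(1).tolist())
print({k:v for k,v in cs.items() if k!="image"});print({k:v for k,v in ct.items() if k!="image"})
# shelf corners triangulated
for t,s in (((156,142),(166,380)),((154,241),(279,404)),((539,247),(365,106))):
    print(atz(ct,t,.14),atz(cs,s,.14))
E
```

```text
[[472.1, 288.1], [305.3, 261.3], [291.5, 426.8], [163.8, 400.8], [372.9, 115.0], [288.9, 104.8]]
[[326.9, 382.4], [135.9, 253.4], [140.1, 153.1], [523.7, 259.9], [522.7, 158.7]]
{'fx': 577.8283796831395, 'fy': 577.8283796831395, 'cx': 325.87022386074256, 'cy': 242.29315916563195, 'dist_coeffs': array([0.00071524, 0.        , 0.        , 0.        , 0.        ]), 'rvec': array([ 0.29598359, -2.8542135 ,  1.05705209]), 'tvec': array([0.42636469, 0.13353994, 1.68532943])}
{'fx': 560.90585334836, 'fy': 560.90585334836, 'cx': 322.6139224597703, 'cy': 231.67839808936387, 'dist_coeffs': array([0.00634697, 0.        , 0.        , 0.        , 0.        ]), 'rvec': array([ 2.19588287, -2.15941451,  0.07091306]), 'tvec': array([0.01359369, 0.47274262, 1.76008564])}
[0.72435175 0.52369967 0.14      ] [0.70519603 0.5202307  0.14      ]
[0.42742735 0.51792158 0.14      ] [0.43086922 0.52394925 0.14      ]
[ 0.42854934 -0.61496012  0.14      ] [ 0.42539257 -0.61542025  0.14      ]
```

View pics/a_side_full.png

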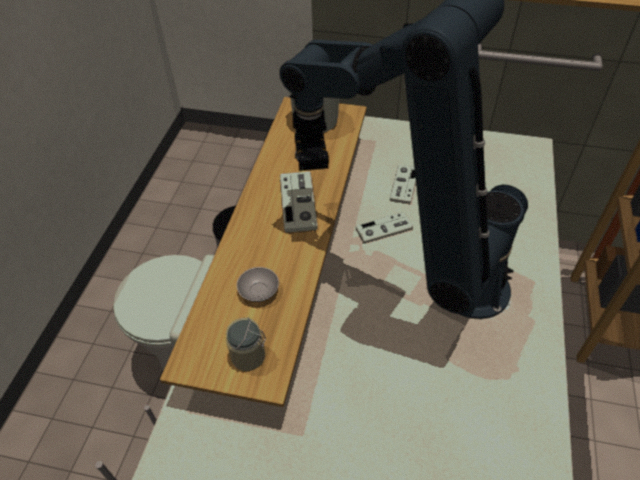

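View pics/a_top_full.png

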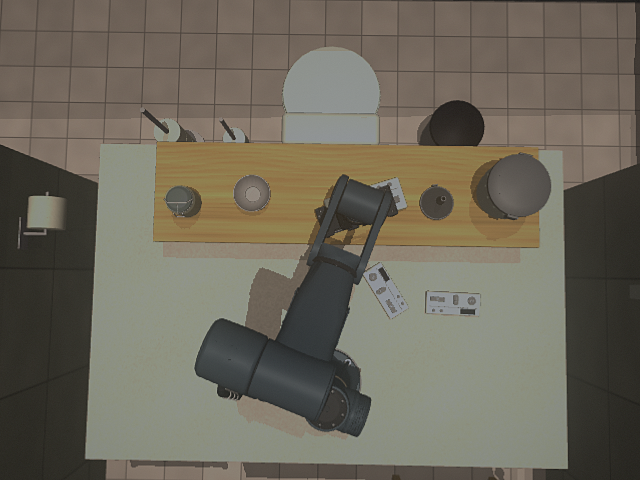

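```bash
python3 - <<'E'
from h import *
c=capture("top")
p=np.array([.1442,-.6073,.1844]);R=np.array([[.2307,-.973,0],[-.973,-.2307,.002],[-.002,0,-1]])
for l in ([0,0,0],[.0435,0,0],[-.0435,0,0],[0.0585,0,0],[-.0585,0,0],[.095,0.0375,-.07],[-.095,.0375,-.07],[0,0,-.2],[0,0,-.3]):
    u=proj(c,p+R@np.array(l))[0];print(l,u.round(1),((u-[500,300])*5).round())
a=cv2.imread("pics/top0.png")[300:420,500:640]
a=(255*(a/255.)**.45).astype('uint8')
cv2.imwrite("pics/t0_b.png",cv2.resize(a,None,fx=5,fy=5,interpolation=2))
E
```

```text
[0, 0, 0] [543.4 347.2] [217. 236.]
[0.0435, 0, 0] [558.5 343.8] [293. 219.]
[-0.0435, 0, 0] [528.4 350.5] [142. 252.]
[0.0585, 0, 0] [563.7 342.7] [319. 213.]
[-0.0585, 0, 0] [523.2 351.6] [116. 258.]
[0.095, 0.0375, -0.07] [591.4 356.8] [457. 284.]
[-0.095, 0.0375, -0.07] [522.4 372. ] [112. 360.]
[0, 0, -0.2] [574.8 357.7] [374. 289.]
[0, 0, -0.3] [594.1 364.2] [471. 321.]
```

View pics/t0_b.png

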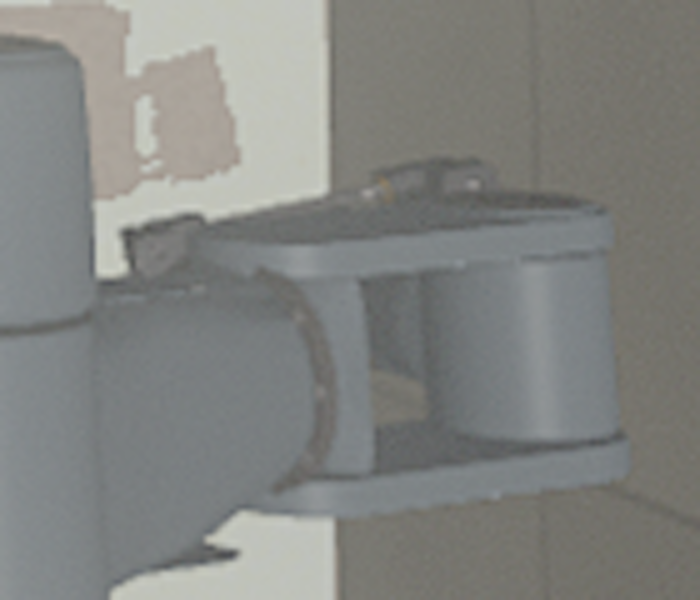

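```bash
python3 - <<'E'
from h import *
s=bot.read_state();R=s["tcp_rot"];p=s["position"]
for k in("top","side"):
    c=capture(k);a=c["image"]
    u0=(300,165) if k=="top" else (270,90)
    a=a[u0[1]:u0[1]+100,u0[0]:u0[0]+130];a=(255*(a/255.)**.45).astype('uint8')
    b=cv2.resize(a,None,fx=6,fy=6,interpolation=2)
    for z,col in ((-.07,(0,0,255)),(-.1,(0,255,0))):
        q=proj(c,[p+R@np.array([x,y,z]) for x,y in((-.095,-.0375),(-.095,.0375),(.095,.0375),(.095,-.0375))])
        cv2.polylines(b,[((q-u0+.5)*6).astype(int).reshape(-1,1,2)],True,col,1)
    q=proj(c,[p+R@np.array([x,y,0]) for x,y in((-.015,-.0095),(-.015,.0095),(.015,.0095),(.015,-.0095))])
    cv2.polylines(b,[((q-u0+.5)*6).astype(int).reshape(-1,1,2)],True,(255,0,0),1)
    cv2.imwrite(f"pics/ov_{k}.png",b)
E
```

```text
(no output)
```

View pics/ov_top.png

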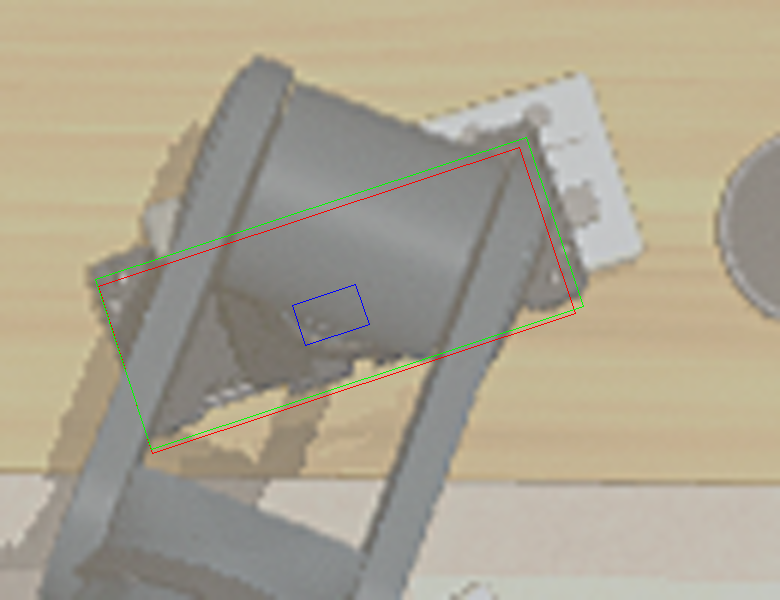

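View pics/ov_side.png

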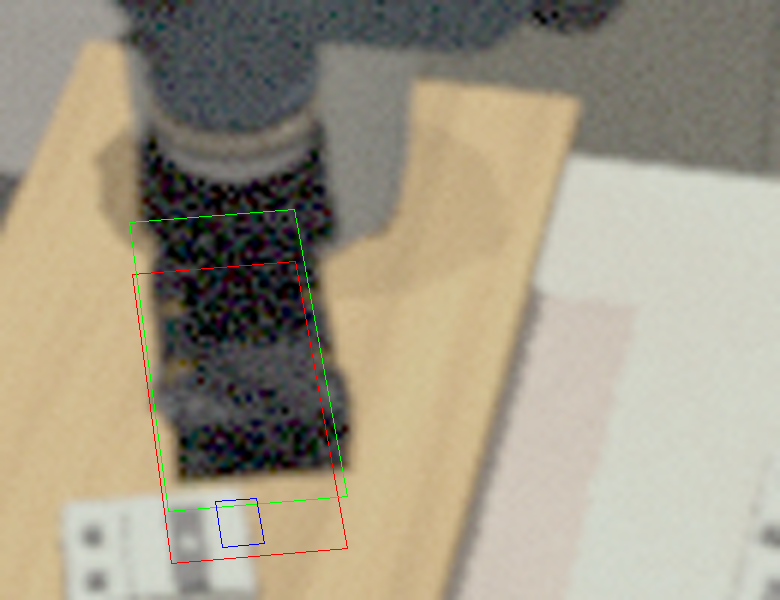

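```bash
python3 - <<'E'
from h import *
cs=capture("side");ct=capture("top")
print("hamper lid",*tri(ct,(519,184),cs,(315,80)))
print("funnel tip",*tri(ct,(443.3,198.3),cs,(311,136)))
print("jar top",*tri(ct,(182,199),cs,(245,331)))
print(proj(cs,[.5569,-.3083,.245]),proj(cs,[.5796,-.5054,.308]))
E
```

```text
hamper lid [ 0.58226738 -0.50547362  0.29796159] 0.010953633960355388
funnel tip [ 0.5530025  -0.31908693  0.22130402] 0.00749012910710075
jar top [0.53739566 0.41234107 0.23946936] 0.006769229319761361
[[307.52385532 131.81481213]] [[314.02886757  77.21891921]]
```

send_rows(motion=[[[-14, -11, 15], 0], [[-13, -11, 15], 0], [[0, 0, 15], 0], [[0, 0, 15], 0], [[0, 0, 0], 0]])

```text
time_s: 4.05
position: [0.5081, -0.0338, 0.2287]
tcp_rot: [[0.329, -0.944, 0.018], [-0.944, -0.329, -0.012], [0.017, -0.013, -1.0]]
force: [-1.2, -0.3, 0.7]
opening: 0.005
```

```bash
python3 look.py b; python3 -c "
from fit import *
print(atz(ct,T[4],.168),atz(cs,S[4],.168),atz(ct,T[6],.168),atz(cs,S[6],.168))"
```

```text
4.05 [ 0.5081 -0.0338  0.2287] [[0.329, -0.944, 0.018], [-0.944, -0.329, -0.012], [0.017, -0.013, -1.0]] [-1.18 -0.3   0.67] 0.004978458885574197
side [302.2 200. ]
crop 212 139
top [341.8 213.6]
crop 251 153
[ 0.50878627 -0.03464025  0.168     ] [ 0.50265271 -0.03334732  0.168     ] [ 0.55340863 -0.17218724  0.168     ] [ 0.54705969 -0.17048187  0.168     ]
```

View pics/b_side.png

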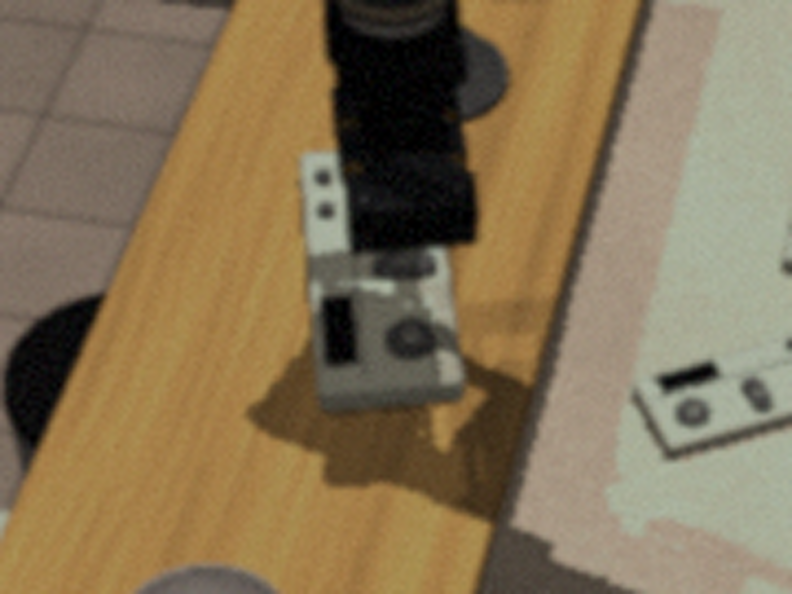

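send_rows(motion=[[[0, 0, 10], 0], [[0, 0, 10], 0], [[0, 0, 10], 0], [[0, 0, 5], 0], [[0, 0, 0], 0]])

```text
time_s: 4.67
position: [0.5152, -0.0375, 0.1993]
tcp_rot: [[0.326, -0.945, 0.036], [-0.945, -0.327, -0.017], [0.028, -0.028, -0.999]]
force: [-0.9, 0.1, -0.6]
opening: 0.005
```

```bash
python3 look.py c
```

```text
4.6667 [ 0.5152 -0.0375  0.1993] [[0.326, -0.945, 0.036], [-0.945, -0.327, -0.017], [0.028, -0.028, -0.999]] [-0.86  0.15 -0.55] 0.004626174476976104
side [300.5 206.1]
crop 210 146
top [342.9 212.2]
crop 252 152
```

View pics/c_side.png

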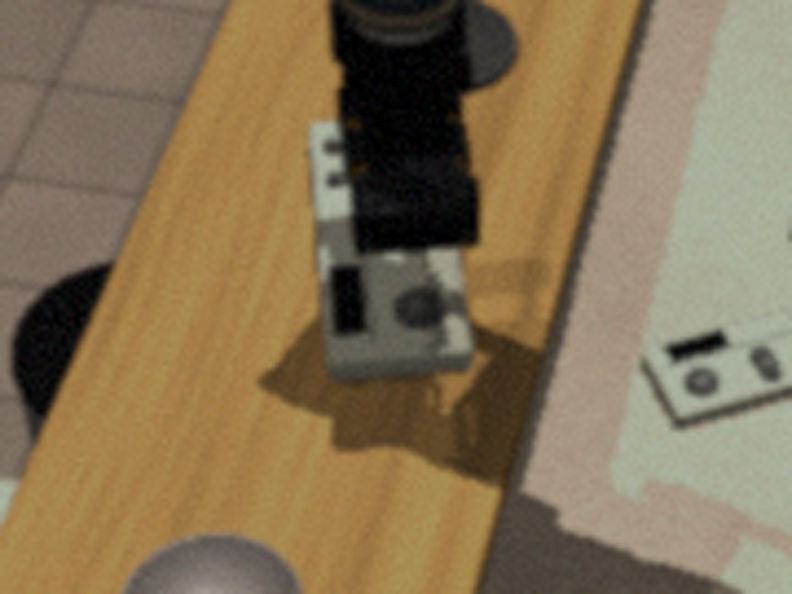

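View pics/c_top.png

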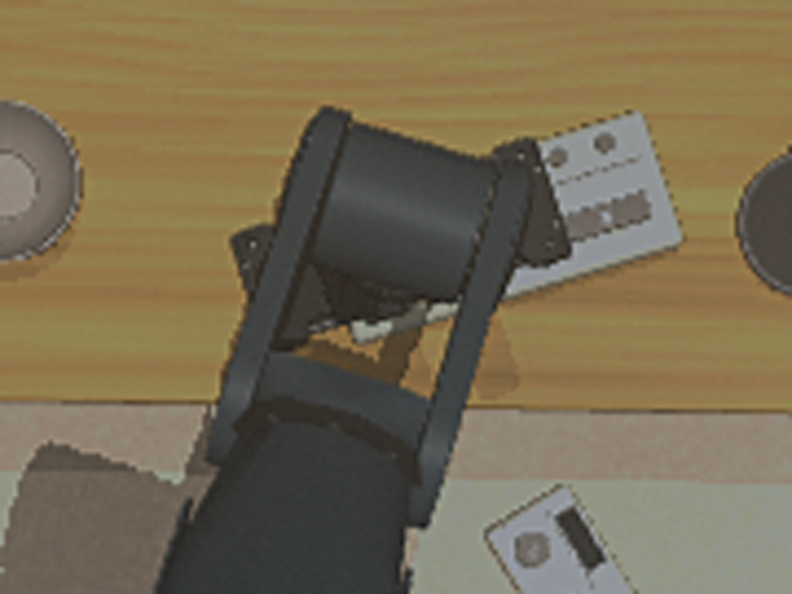

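```bash
python3 - <<'E'
from h import *
s=bot.read_state();R=s["tcp_rot"];p=s["position"]
c=capture("top");cs=capture("side")
for z in(0,-.07,-.1,-.13,-.16):
    q=proj(c,[p+R@np.array([x,y,z]) for x,y in((-.095,-.0375),(-.095,.0375),(.095,.0375),(.095,-.0375),(0,0))])
    print(z,((q-[252,152]+.5)*4.4).round().tolist())
E
python3 - <<'E'
import cv2
a=cv2.imread("pics/c_side_full.png")[165:245,260:360]
a=(255*(a/255.)**.4).astype('uint8')
cv2.imwrite("pics/c_side_b.png",cv2.resize(a,None,fx=7,fy=7,interpolation=2))
E
```

```text
0 [[245.0, 257.0], [281.0, 367.0], [560.0, 275.0], [524.0, 166.0], [402.0, 266.0]]
-0.07 [[239.0, 249.0], [277.0, 363.0], [568.0, 267.0], [530.0, 153.0], [403.0, 258.0]]
-0.1 [[236.0, 245.0], [274.0, 362.0], [572.0, 264.0], [533.0, 147.0], [404.0, 254.0]]
-0.13 [[233.0, 241.0], [272.0, 360.0], [576.0, 260.0], [536.0, 141.0], [404.0, 250.0]]
-0.16 [[230.0, 236.0], [270.0, 358.0], [580.0, 256.0], [539.0, 134.0], [405.0, 246.0]]
```

View pics/c_side_b.png

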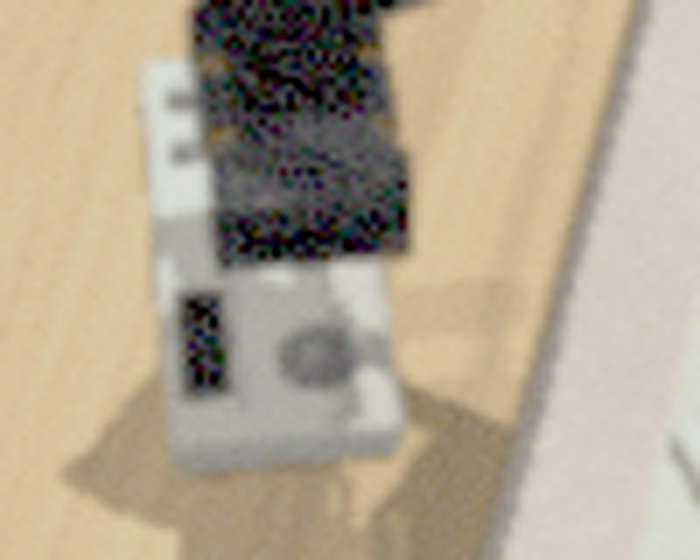

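send_rows(motion=[[[-3, 5, 2], 0], [[-2, 5, 2], 0], [[0, 0, 2], 0], [[0, 0, 0], 0], [[0, 0, 0], 0]])

```text
time_s: 5.28
position: [0.5045, -0.0362, 0.195]
tcp_rot: [[0.327, -0.944, 0.041], [-0.945, -0.328, -0.019], [0.031, -0.032, -0.999]]
force: [-0.3, -0.2, 0.4]
opening: 0.005
```

send_rows(motion=[[[0, 0, 4], 0], [[0, 0, 4], 0], [[0, 0, 4], 0], [[0, 0, 4], 0], [[0, 0, 0], 0]])

```text
time_s: 5.7
position: [0.5057, -0.0366, 0.1776]
tcp_rot: [[0.327, -0.944, 0.042], [-0.945, -0.328, -0.019], [0.032, -0.033, -0.999]]
force: [-0.1, 0.1, 0.7]
opening: 0.005
```

send_rows(motion=[[[0, 0, 2], 0], [[0, 0, 2], 0], [[0, 0, 2], 0], [[0, 0, 1], 0], [[0, 0, 0], 0]])

```text
time_s: 6.12
position: [0.506, -0.0368, 0.1691]
tcp_rot: [[0.327, -0.944, 0.041], [-0.945, -0.328, -0.019], [0.031, -0.032, -0.999]]
force: [-0.2, 1.0, 0.3]
opening: 0.009
```

```bash
python3 look.py d
```

```text
6.1167 [ 0.506  -0.0368  0.1691] [[0.327, -0.944, 0.041], [-0.945, -0.328, -0.019], [0.031, -0.032, -0.999]] [-0.21  0.96  0.33] 0.00904308842654265
side [304.  214.1]
crop 213 154
top [342.3 216.5]
crop 252 156
```

View pics/d_side.png

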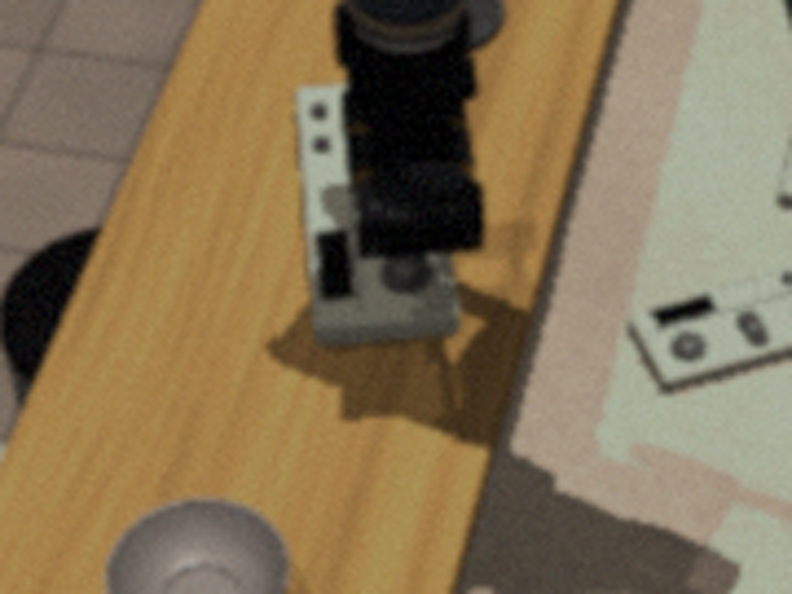

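send_rows(motion=[[[0, 0, 1], 0], [[0, 0, 1], 0], [[0, 0, 1], 0], [[0, 0, 0], 0], [[0, 0, 0], 0]])

```text
time_s: 6.63
position: [0.5067, -0.0369, 0.1666]
tcp_rot: [[0.327, -0.944, 0.042], [-0.945, -0.328, -0.019], [0.032, -0.034, -0.999]]
force: [0.8, -0.0, 0.3]
opening: 0.006
```

send_rows(motion=[[[0, 0, 1], 0], [[0, 0, 1], 0], [[0, 0, 1], 0], [[0, 0, 0], 0], [[0, 0, 0], 0]])

```text
time_s: 7.05
position: [0.5069, -0.037, 0.1634]
tcp_rot: [[0.327, -0.944, 0.042], [-0.945, -0.328, -0.019], [0.032, -0.034, -0.999]]
force: [0.3, -0.5, 0.5]
opening: 0.007
```

```bash
python3 - <<'E'
from rig import bot
s=bot.read_state();print(s["position"],s["force"],s["moment"],s["joint_positions"])
E
```

```text
[ 0.50685946 -0.0370216   0.16336305] [ 0.31164584 -0.53379099  0.47078549] [-0.01640597 -0.01573997 -0.02689451] [-16.54443887  21.97026809 102.076652    -0.44955207  53.31802115
  54.60474759]
```

send_rows(motion=[[[0, 0, 1], 0], [[0, 0, 1], 0], [[0, 0, 1], 0], [[0, 0, 0], 0], [[0, 0, 0], 0]])

```text
time_s: 7.47
position: [0.507, -0.0371, 0.16]
tcp_rot: [[0.327, -0.944, 0.042], [-0.945, -0.328, -0.019], [0.032, -0.034, -0.999]]
force: [0.8, 0.5, -0.2]
opening: 0.005
```

```bash
python3 look.py e
```

```text
7.4667 [ 0.507  -0.0371  0.16  ] [[0.327, -0.944, 0.042], [-0.945, -0.328, -0.019], [0.032, -0.034, -0.999]] [ 0.82  0.47 -0.22] 0.004889379502124568
side [303.8 216.1]
crop 213 156
top [342.4 216.5]
crop 252 156
```

View pics/e_side.png

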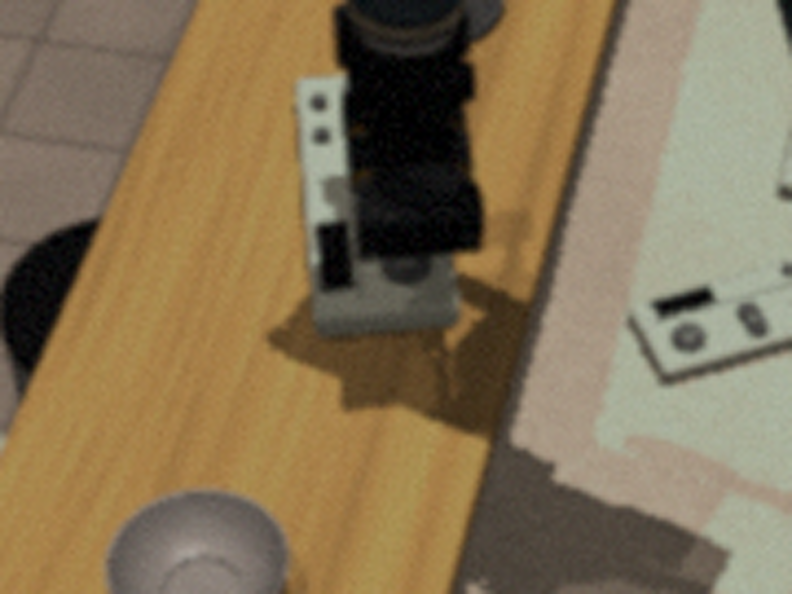

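View pics/e_top.png

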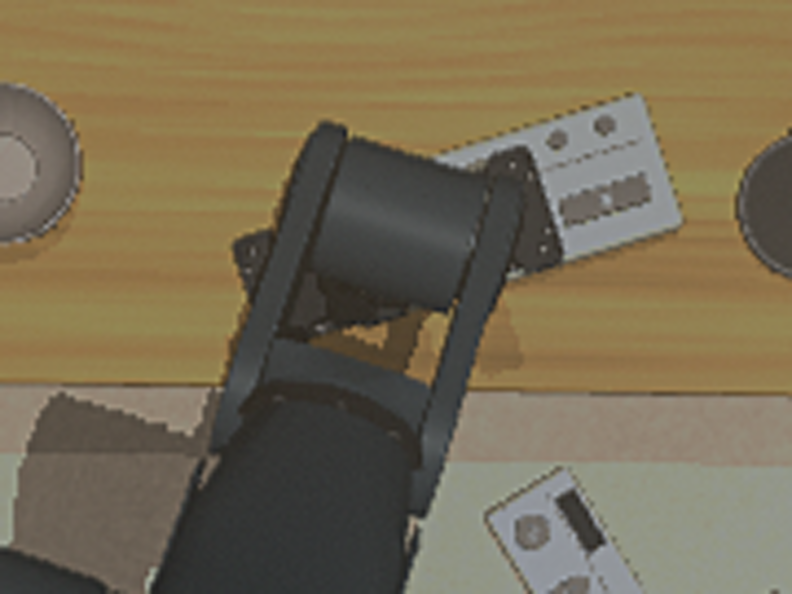

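send_rows(motion=[[[0, 0, 1], 0], [[0, 0, 1], 0], [[0, 0, 1], 0], [[0, 0, 0], 0], [[0, 0, 0], 0]])

```text
time_s: 7.98
position: [0.5073, -0.0372, 0.1568]
tcp_rot: [[0.327, -0.944, 0.043], [-0.945, -0.328, -0.019], [0.032, -0.034, -0.999]]
force: [1.5, 0.5, -0.0]
opening: 0.003
```

send_rows(motion=[[[0, 0, 1], 0], [[0, 0, 1], 0], [[0, 0, 1], 0], [[0, 0, 0], 0], [[0, 0, 0], 0]])

```text
time_s: 8.4
position: [0.5074, -0.0373, 0.1535]
tcp_rot: [[0.327, -0.944, 0.042], [-0.945, -0.328, -0.019], [0.032, -0.034, -0.999]]
force: [0.3, 0.4, 0.3]
opening: 0.007
```

send_rows(motion=[[[0, 0, 1], 0], [[0, 0, 1], 0], [[0, 0, 1], 0], [[0, 0, 0], 0], [[0, 0, 0], 0]])

```text
time_s: 8.82
position: [0.5075, -0.0373, 0.1501]
tcp_rot: [[0.327, -0.944, 0.043], [-0.945, -0.328, -0.019], [0.032, -0.034, -0.999]]
force: [-0.0, 0.1, -0.4]
opening: 0.003
```

```bash
python3 look.py f
```

```text
8.8167 [ 0.5075 -0.0373  0.1501] [[0.327, -0.944, 0.043], [-0.945, -0.328, -0.019], [0.032, -0.034, -0.999]] [-0.02  0.12 -0.41] 0.002808329188037291
side [303.8 218.4]
crop 213 158
top [342.4 216.7]
crop 252 156
```

View pics/f_side.png

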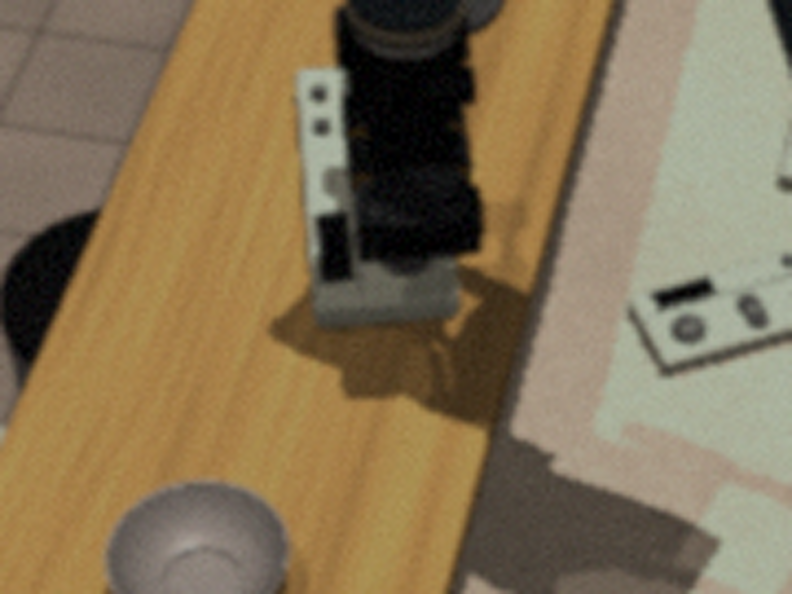

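send_rows(motion=[[[0, 0, 1], 0], [[0, 0, 1], 0], [[0, 0, 1], 0], [[0, 0, 0], 0], [[0, 0, 0], 0]])

```text
time_s: 9.33
position: [0.5078, -0.0374, 0.147]
tcp_rot: [[0.327, -0.944, 0.043], [-0.945, -0.328, -0.019], [0.032, -0.034, -0.999]]
force: [-0.2, -0.5, 0.9]
opening: 0.009
```

send_rows(motion=[[[0, 0, 1], 0], [[0, 0, 1], 0], [[0, 0, 1], 0], [[0, 0, 0], 0], [[0, 0, 0], 0]])

```text
time_s: 9.75
position: [0.5079, -0.0375, 0.1436]
tcp_rot: [[0.327, -0.944, 0.043], [-0.945, -0.328, -0.019], [0.032, -0.034, -0.999]]
force: [-0.5, -0.5, 0.6]
opening: 0.007
```

send_rows(motion=[[[0, 0, 1], 0], [[0, 0, 1], 0], [[0, 0, 1], 0], [[0, 0, 0], 0], [[0, 0, 0], 0]])

```text
time_s: 10.17
position: [0.5081, -0.0375, 0.1403]
tcp_rot: [[0.327, -0.944, 0.043], [-0.945, -0.328, -0.019], [0.032, -0.034, -0.999]]
force: [0.1, 0.1, 0.3]
opening: 0.007
```

```bash
python3 look.py g; python3 - <<'E'
import cv2
a=cv2.imread("pics/g_side_full.png")[150:250,255:375]
a=(255*(a/255.)**.4).astype('uint8')
cv2.imwrite("pics/g_side_b.png",cv2.resize(a,None,fx=6.5,fy=6,interpolation=2))
E
```

```text
10.1667 [ 0.5081 -0.0375  0.1403] [[0.327, -0.944, 0.043], [-0.945, -0.328, -0.019], [0.032, -0.034, -0.999]] [0.13 0.09 0.29] 0.007281946635520224
side [303.8 220.6]
crop 213 160
top [342.4 216.9]
crop 252 156
```

View pics/g_side_b.png

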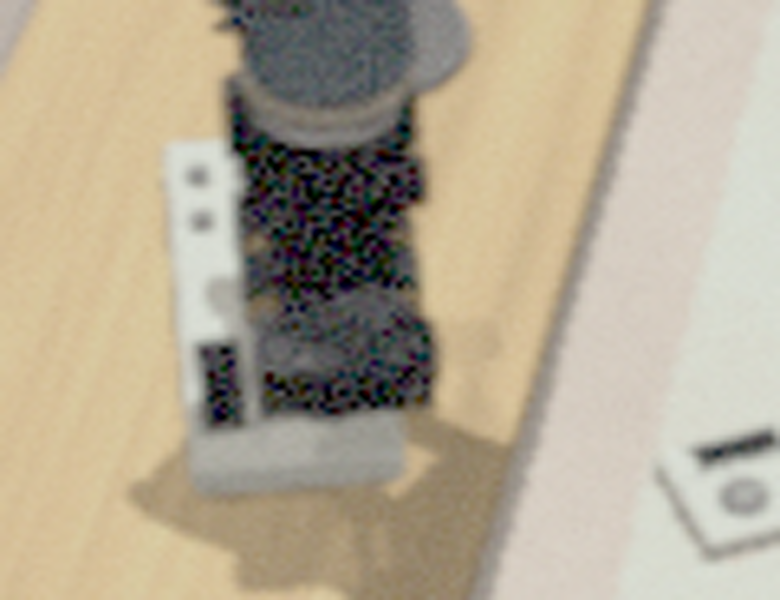

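View pics/g_top.png

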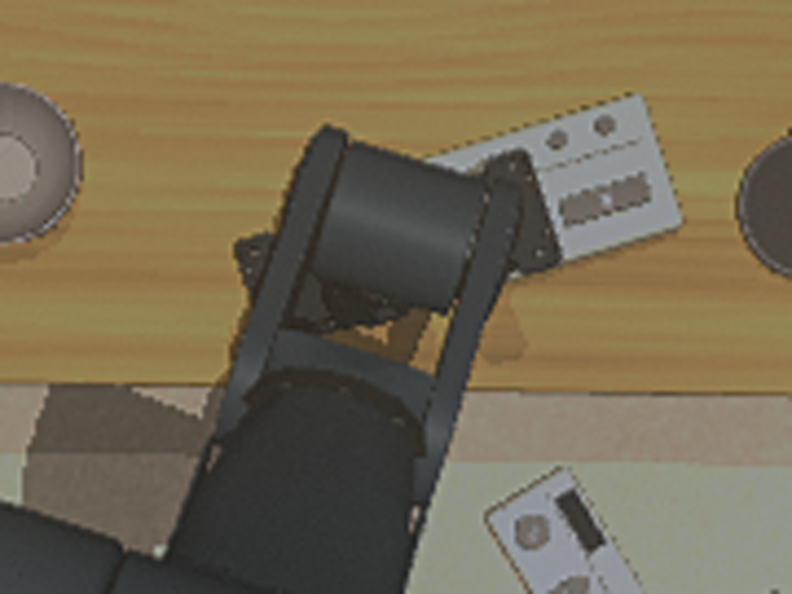

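```bash
python3 - <<'E'
from h import *
ct=capture("top");cs=capture("side")
P,e=tri(ct,(305.4,210.5),cs,(295.3,220));print(P,e)
s=bot.read_state();print(s["tcp_rot"].T@(P-s["position"]))
E
```

```text
[0.50698411 0.06636773 0.25356903] 0.010894402311089967
[-0.09486476 -0.03686844 -0.11512955]
```

send_rows(motion=[[[0, 0, 1], 0], [[0, 0, 1], 0], [[0, 0, 1], 0], [[0, 0, 0], 0], [[0, 0, 0], 0]])

```text
time_s: 10.78
position: [0.5084, -0.0376, 0.1372]
tcp_rot: [[0.327, -0.944, 0.043], [-0.945, -0.328, -0.019], [0.033, -0.035, -0.999]]
force: [0.5, 0.6, -0.5]
opening: 0.006
```

send_rows(motion=[[[0, 0, 1], 0], [[0, 0, 1], 0], [[0, 0, 1], 0], [[0, 0, 0], 0], [[0, 0, 0], 0]])

```text
time_s: 11.2
position: [0.5085, -0.0377, 0.1337]
tcp_rot: [[0.327, -0.944, 0.043], [-0.945, -0.328, -0.019], [0.032, -0.034, -0.999]]
force: [-0.0, 0.5, 0.6]
opening: 0.002
```

send_rows(motion=[[[0, 0, 1], 0], [[0, 0, 1], 0], [[0, 0, 1], 0], [[0, 0, 0], 0], [[0, 0, 0], 0]])

```text
time_s: 11.62
position: [0.5087, -0.0378, 0.1308]
tcp_rot: [[0.327, -0.944, 0.043], [-0.945, -0.328, -0.019], [0.033, -0.035, -0.999]]
force: [-1.1, -0.5, 2.0]
opening: 0.005
```

send_rows(motion=[[[0, 0, 0.5], 0], [[0, 0, 0], 0], [[0, 0, 0], 0], [[0, 0, 0], 0], [[0, 0, 0], 0]])

```text
time_s: 12.03
position: [0.5088, -0.0378, 0.1307]
tcp_rot: [[0.327, -0.944, 0.044], [-0.945, -0.328, -0.02], [0.033, -0.035, -0.999]]
force: [0.1, -0.6, 2.0]
opening: 0.003
```

send_rows(motion=[[[0, 0, 1], 0], [[0, 0, 1], 0], [[0, 0, 0], 0], [[0, 0, 0], 0], [[0, 0, 0], 0]])

```text
time_s: 12.45
position: [0.5088, -0.0378, 0.129]
tcp_rot: [[0.327, -0.944, 0.044], [-0.944, -0.328, -0.02], [0.033, -0.035, -0.999]]
force: [-0.6, 0.6, 3.4]
opening: 0.004
```

send_rows(motion=[[[0, 0, 1], 0], [[0, 0, 0], 0], [[0, 0, 0], 0], [[0, 0, 0], 0], [[0, 0, 0], 0]])

```text
time_s: 12.87
position: [0.5088, -0.0378, 0.1284]
tcp_rot: [[0.327, -0.944, 0.044], [-0.944, -0.328, -0.02], [0.033, -0.035, -0.999]]
force: [-2.4, -0.2, 4.3]
opening: 0.005
```

send_rows(motion=[[[0, 0, 1], 0], [[0, 0, 0], 0], [[0, 0, 0], 0], [[0, 0, 0], 0], [[0, 0, 0], 0]])

```text
time_s: 13.28
position: [0.5088, -0.0378, 0.1277]
tcp_rot: [[0.327, -0.944, 0.044], [-0.944, -0.328, -0.02], [0.033, -0.035, -0.999]]
force: [-1.7, 0.9, 4.4]
opening: 0.008
```

```bash
python3 look.py i;python3 - <<'E'
import cv2
a=cv2.imread("pics/i_side_full.png")[150:250,255:375]
a=(255*(a/255.)**.4).astype('uint8')
cv2.imwrite("pics/i_side_b.png",cv2.resize(a,None,fx=6.5,fy=6,interpolation=2))
E
```

```text
13.2833 [ 0.5088 -0.0378  0.1277] [[0.327, -0.944, 0.044], [-0.944, -0.328, -0.02], [0.033, -0.035, -0.999]] [-1.67  0.87  4.44] 0.008381024540921789
side [303.7 223.5]
crop 213 163
top [342.4 217. ]
crop 252 157
```

View pics/i_side_b.png

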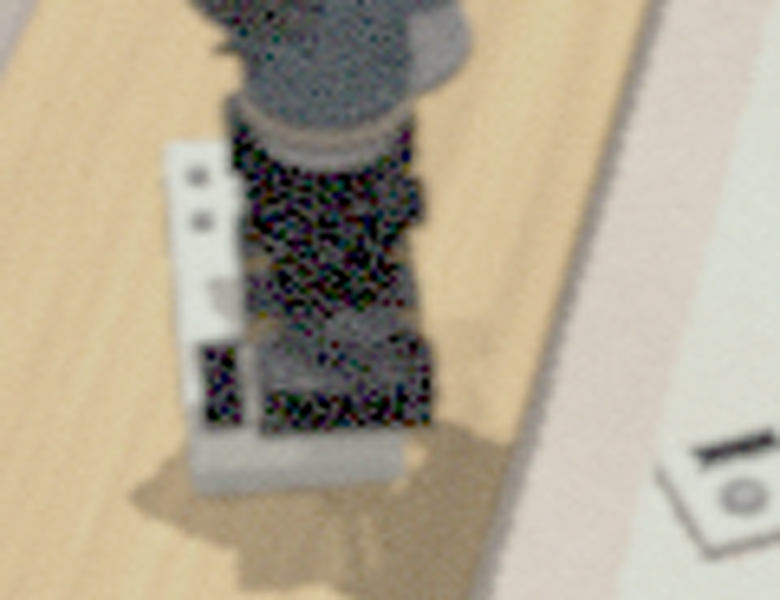

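View pics/i_top.png

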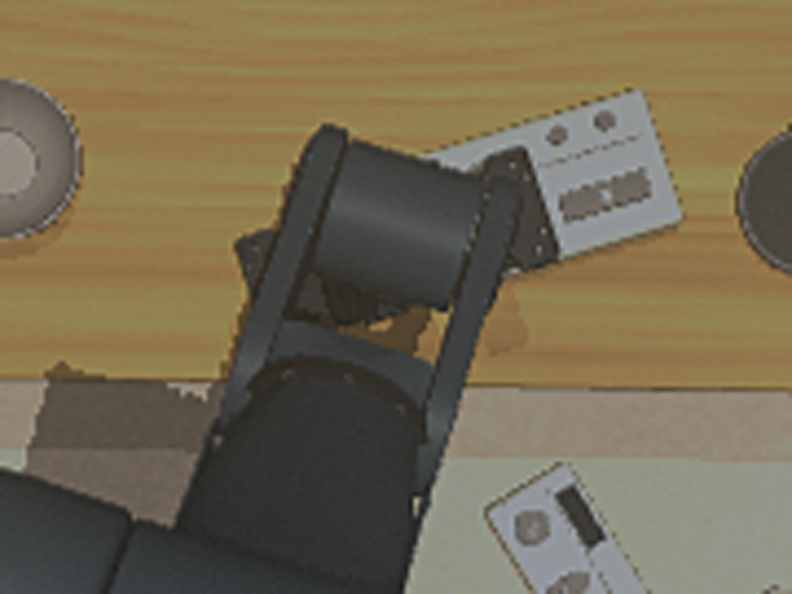

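Round key: spring force rose about 1 N/mm to 4.4 N over roughly 4 mm, so it is fully down. Lift off.

send_rows(motion=[[[0, 0, -4], 0], [[0, 0, -5], 0], [[0, 0, -5], 0], [[0, 0, 0], 0], [[0, 0, 0], 0]])

```text
time_s: 13.8
position: [0.5088, -0.0377, 0.1419]
tcp_rot: [[0.327, -0.944, 0.045], [-0.945, -0.328, -0.02], [0.033, -0.036, -0.999]]
force: [-0.3, -0.7, -0.3]
opening: 0.007
```

send_rows(motion=[[[18, 0, 0], 0], [[18, 0, 0], 0], [[18, 1, 0], 0], [[10, 1, 0], 0], [[0, 0, 0], 0]])

```text
time_s: 14.22
position: [0.5275, -0.0997, 0.1433]
tcp_rot: [[0.329, -0.943, 0.043], [-0.944, -0.33, -0.019], [0.032, -0.035, -0.999]]
force: [-0.6, -0.9, 0.3]
opening: 0.006
```

send_rows(motion=[[[0, 0, 3], 0], [[0, 0, 3], 0], [[0, 0, 2], 0], [[0, 0, 0], 0], [[0, 0, 0], 0]])

```text
time_s: 14.63
position: [0.5254, -0.097, 0.1333]
tcp_rot: [[0.329, -0.943, 0.039], [-0.944, -0.33, -0.016], [0.028, -0.032, -0.999]]
force: [0.6, -0.3, 0.7]
opening: 0.007
```

```bash
python3 look.py j
```

```text
14.6333 [ 0.5254 -0.097   0.1333] [[0.329, -0.943, 0.039], [-0.944, -0.33, -0.016], [0.028, -0.032, -0.999]] [ 0.61 -0.29  0.72] 0.006754577853304474
side [302.9 207. ]
crop 212 147
top [362.4 211.6]
crop 272 151
```

View pics/j_side.png

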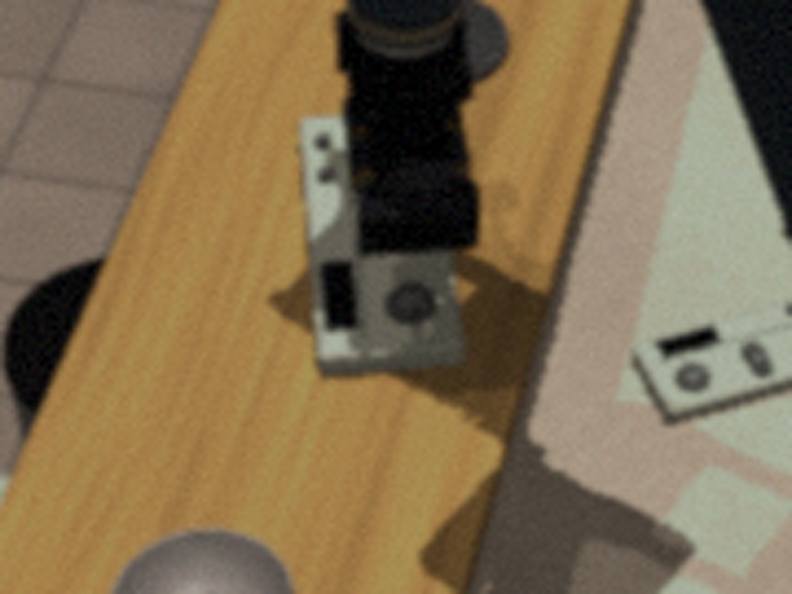

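View pics/j_top.png

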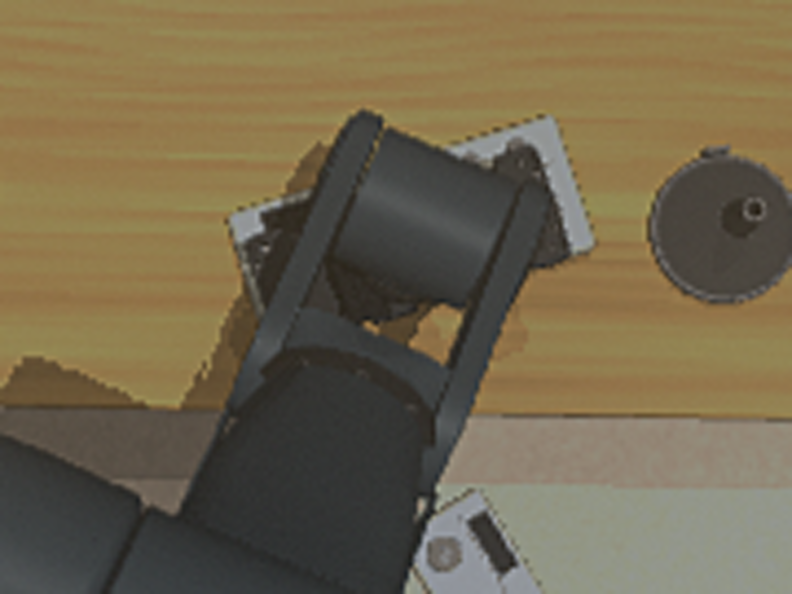

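send_rows(motion=[[[1, 0, 1], 0], [[0, 0, 1], 0], [[0, 0, 1], 0], [[0, 0, 0], 0], [[0, 0, 0], 0]])

```text
time_s: 15.15
position: [0.5262, -0.0977, 0.1309]
tcp_rot: [[0.331, -0.943, 0.04], [-0.943, -0.331, -0.017], [0.029, -0.032, -0.999]]
force: [-0.6, -1.3, 0.3]
opening: 0.006
```

send_rows(motion=[[[0, 0, 1], 0], [[0, 0, 1], 0], [[0, 0, 0], 0], [[0, 0, 0], 0], [[0, 0, 0], 0]])

```text
time_s: 15.57
position: [0.5263, -0.0977, 0.1297]
tcp_rot: [[0.33, -0.943, 0.041], [-0.943, -0.331, -0.017], [0.029, -0.033, -0.999]]
force: [-0.8, 0.5, 2.9]
opening: 0.008
```

send_rows(motion=[[[0, 0, 1], 0], [[0, 0, 1], 0], [[0, 0, 0], 0], [[0, 0, 0], 0], [[0, 0, 0], 0]])

```text
time_s: 15.98
position: [0.5263, -0.0977, 0.1282]
tcp_rot: [[0.33, -0.943, 0.041], [-0.943, -0.331, -0.017], [0.029, -0.033, -0.999]]
force: [-0.4, 0.3, 4.6]
opening: 0.005
```

send_rows(motion=[[[0, 0, 0.8], 0], [[0, 0, 0], 0], [[0, 0, 0], 0], [[0, 0, 0], 0], [[0, 0, 0], 0]])

```text
time_s: 16.4
position: [0.5263, -0.0977, 0.1277]
tcp_rot: [[0.331, -0.943, 0.041], [-0.943, -0.331, -0.017], [0.029, -0.033, -0.999]]
force: [-1.6, 0.8, 3.7]
opening: 0.005
```

send_rows(motion=[[[0, 0, 0.8], 0], [[0, 0, 0], 0], [[0, 0, 0], 0], [[0, 0, 0], 0], [[0, 0, 0], 0]])

```text
time_s: 16.82
position: [0.5263, -0.0977, 0.1276]
tcp_rot: [[0.331, -0.943, 0.041], [-0.943, -0.332, -0.017], [0.03, -0.033, -0.999]]
force: [-1.7, 0.1, 5.4]
opening: 0.008
```

send_rows(motion=[[[0, 0, -4], 0], [[0, 0, -5], 0], [[0, 0, -5], 0], [[0, 0, 0], 0], [[0, 0, 0], 0]])

```text
time_s: 17.23
position: [0.5265, -0.0978, 0.1416]
tcp_rot: [[0.33, -0.943, 0.042], [-0.943, -0.331, -0.017], [0.03, -0.034, -0.999]]
force: [0.4, -0.6, -0.2]
opening: 0.007
```

send_rows(motion=[[[20, 0, 0], 0], [[20, 0, 0], 0], [[20, 0, 0], 0], [[18, 0, 0], 0], [[0, 0, 0], 0]])

```text
time_s: 17.65
position: [0.5522, -0.1723, 0.1431]
tcp_rot: [[0.333, -0.942, 0.04], [-0.942, -0.334, -0.016], [0.029, -0.033, -0.999]]
force: [-0.1, -0.3, -0.2]
opening: 0.006
```

send_rows(motion=[[[0, 0, 3], 0], [[0, 0, 3], 0], [[0, 0, 2], 0], [[0, 0, 0], 0], [[0, 0, 0], 0]])

```text
time_s: 18.07
position: [0.5498, -0.169, 0.1326]
tcp_rot: [[0.334, -0.942, 0.036], [-0.942, -0.334, -0.012], [0.024, -0.029, -0.999]]
force: [-0.3, 0.3, -0.0]
opening: 0.005
```

```bash
python3 look.py k
```

```text
18.0667 [ 0.5498 -0.169   0.1326] [[0.334, -0.942, 0.036], [-0.942, -0.334, -0.012], [0.024, -0.029, -0.999]] [-0.32  0.32 -0.03] 0.005425392686030991
side [300.7 189.5]
crop 210 129
top [386.8 203.9]
crop 296 143
```

View pics/k_side.png

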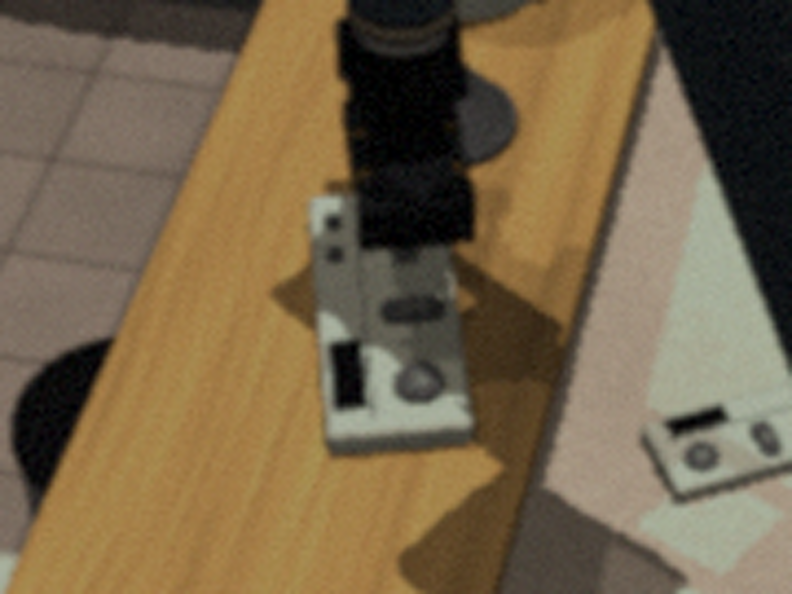

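View pics/k_top.png

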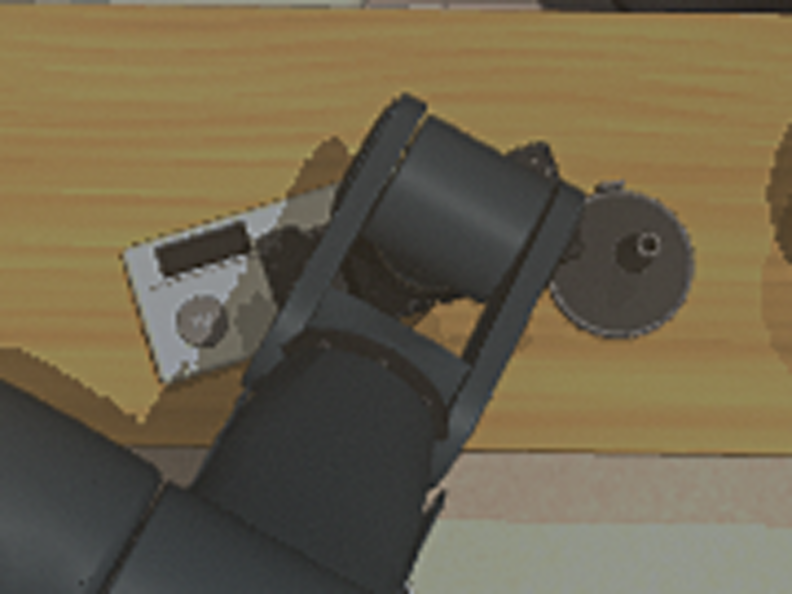

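send_rows(motion=[[[3, -1, 1], 0], [[0, 0, 1], 0], [[0, 0, 1], 0], [[0, 0, 0], 0], [[0, 0, 0], 0]])

```text
time_s: 18.58
position: [0.5524, -0.1713, 0.1307]
tcp_rot: [[0.335, -0.942, 0.037], [-0.942, -0.336, -0.013], [0.025, -0.03, -0.999]]
force: [-0.6, -0.9, 1.0]
opening: 0.005
```

send_rows(motion=[[[0, 0, 1], 0], [[0, 0, 1], 0], [[0, 0, 0], 0], [[0, 0, 0], 0], [[0, 0, 0], 0]])

```text
time_s: 19.0
position: [0.5524, -0.1714, 0.1295]
tcp_rot: [[0.335, -0.942, 0.037], [-0.942, -0.335, -0.013], [0.025, -0.03, -0.999]]
force: [-1.2, -0.2, 2.6]
opening: 0.004
```

send_rows(motion=[[[0, 0, 1], 0], [[0, 0, 1], 0], [[0, 0, 0], 0], [[0, 0, 0], 0], [[0, 0, 0], 0]])

```text
time_s: 19.42
position: [0.5524, -0.1714, 0.1281]
tcp_rot: [[0.335, -0.942, 0.037], [-0.942, -0.335, -0.014], [0.025, -0.03, -0.999]]
force: [-1.2, 0.5, 4.6]
opening: 0.008
```

send_rows(motion=[[[0, 0, 0.8], 0], [[0, 0, 0.8], 0], [[0, 0, 0], 0], [[0, 0, 0], 0], [[0, 0, 0], 0]])

```text
time_s: 19.83
position: [0.5525, -0.1714, 0.1278]
tcp_rot: [[0.335, -0.941, 0.037], [-0.942, -0.336, -0.014], [0.026, -0.031, -0.999]]
force: [-2.3, 0.7, 4.2]
opening: 0.002
```

send_rows(motion=[[[0, 0, 1], 0], [[0, 0, 0], 0], [[0, 0, 0], 0], [[0, 0, 0], 0], [[0, 0, 0], 0]])

```text
time_s: 20.25
position: [0.5524, -0.1714, 0.1275]
tcp_rot: [[0.335, -0.941, 0.038], [-0.942, -0.336, -0.014], [0.026, -0.031, -0.999]]
force: [-0.8, 0.2, 5.2]
opening: 0.006
```

Bottomed out (5.2 N). Lift well clear.

send_rows(motion=[[[0, 0, -5], 0], [[0, 0, -15], 0], [[0, 0, -25], 0], [[0, 0, -25], 0], [[0, 0, -25], 0]])

```text
time_s: 20.67
position: [0.5456, -0.1684, 0.2172]
tcp_rot: [[0.335, -0.942, 0.025], [-0.942, -0.335, -0.007], [0.015, -0.021, -1.0]]
force: [0.0, 0.3, -0.8]
opening: 0.006
```

send_rows(motion=[[[0, 25, -20], 0], [[0, 25, -20], 0], [[0, 25, -20], 0], [[0, 20, -10], 0], [[0, 0, 0], 0]])

```text
time_s: 21.08
position: [0.4558, -0.2024, 0.2913]
tcp_rot: [[0.338, -0.941, 0.036], [-0.941, -0.338, -0.013], [0.025, -0.029, -0.999]]
force: [-0.6, -0.2, -0.2]
opening: 0.007
```

send_rows(motion=[[[0, 0, 0], 0], [[0, 0, 0], 0], [[0, 0, 0], 0], [[0, 0, 0], 0], [[0, 0, 0], 0]])

```text
time_s: 21.5
position: [0.4574, -0.2019, 0.289]
tcp_rot: [[0.337, -0.941, 0.036], [-0.941, -0.338, -0.011], [0.023, -0.03, -0.999]]
force: [0.7, 0.1, 0.1]
opening: 0.002
```

```bash
python3 look.py m; python3 - <<'E'
import cv2
a=cv2.imread("pics/m_side_full.png");b=cv2.imread("pics/m_top_full.png")
cv2.imwrite("pics/m_both.png",cv2.resize(cv2.hconcat([a[90:400,150:430],b[110:420,140:560]]),(700,310)))
import numpy as np
a0=cv2.imread("pics/side0.png")
d=cv2.absdiff(cv2.GaussianBlur(a,(5,5),0),cv2.GaussianBlur(a0,(5,5),0)).max(2);print((d[165:235,275:325]>60).sum())
E
```

```text
21.5 [ 0.4574 -0.2019  0.289 ] [[0.337, -0.941, 0.036], [-0.941, -0.338, -0.011], [0.023, -0.03, -0.999]] [0.65 0.08 0.12] 0.0024409538353857077
side [332.2 146.9]
crop 242 86
top [404.8 231. ]
crop 314 170
29
```

View pics/m_side_full.png

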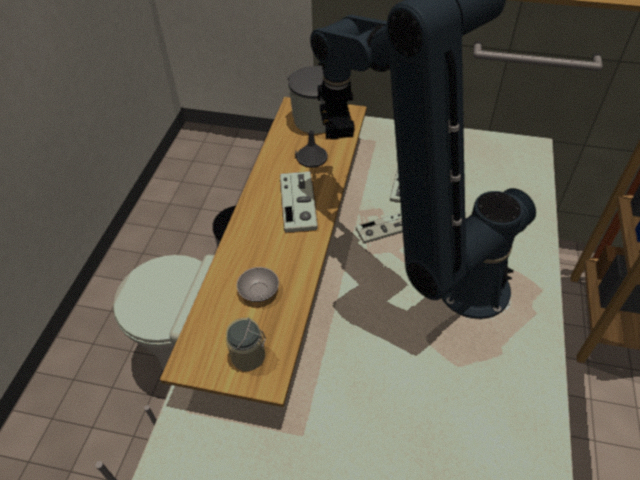

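View pics/m_top_full.png

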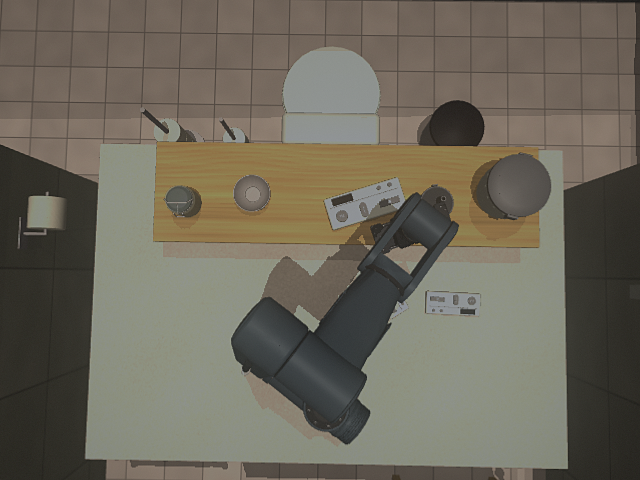

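The arm is clear, the remote still sits at side (298,202) and top (366,204), and the dish, jar, funnel and hamper are where they were. Handing in.

```bash
python3 -c "
from rig import bot
s=bot.read_state();print(s['time_s'],s['force'].round(1));print(bot.hand_in())"
```

```text
21.6 [ 1.4 -0.6 -0.1]
the job is handed in; nothing more can be done
None
```

I pressed the round wash key, the oval wash key and the stop bar of the shelf remote in that order with the shut fingertips. I lifted clear between presses, moved away at the end and handed in at 21.6 s; hand-in gives no verdict.

- **Presses:** Each key gave about 1 N/mm over roughly 4 mm of travel. The highest forces I read were 4.4, 5.4 and 5.2 N, against the 20 N limit. The oval key and stop bar clearly bottomed out. For the round key I judged it fully down from its travel.
- **Final pictures:** The remote and the four other things show no visible shift. The arm is well clear, and the force is at noise level.
- **Checks that disagreed:**
  - The keys met the finger at a reported TCP height about 36 mm lower than expected (0.132 instead of 0.168 m). The side view had also shown the gripper too high, so I found contact by force in small steps.
  - The two cameras differed by about 6 mm on the keys' positions.
  - The tool had a slight tilt, about 2.5°, while pressing.
- **Not seen:** The fingertips were hidden behind the gripper's body in both views. Which key was under them comes from the measured positions and the spring response.

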